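# Press a wound core against the sprung contact of a test fixture

## Robot

A 6-joint arm with a two-finger parallel gripper is mounted at the origin on the work surface. World frame = base frame: x ahead of the robot, y to its left, z up, the work surface at z = 0. Lengths are in mm, angles in degrees, forces in N, time in s.
With the tool pointing down it reaches from about 300 to 850 mm from the base axis. Payload 4.2 kg.
Tool frame: the origin (TCP) lies midway between the tips of the shut fingers; the grasp point (between the pads) lies 19 mm behind it; z points along the fingers, y is the line along which they close (so a half turn about z gives the same grasp; the last joint's range is limited). The gripper opens to 91 mm and grips with 3 to 60 N. Pads are 32 mm wide; open, the fingers measure 118 mm over their backs; the gripper's body (76 mm by 178 mm) begins 60 mm behind the grasp point.
Start: joints at [-68.125, 18.312, 89.639, -0, 72.044, -1.146], TCP at [224.873, -529.221, 213.976] pointing down, gripper open.
Joint ranges: [-177.97, 177.97], [-48.28, 115.42], [12.27, 149.76], [-77.06, 257.06], [2.81, 150.46], [-146.56, 146.56]. Speed limits (degrees/s): [147.25, 147.25, 180, 180, 180, 180].

## Interface

Orientations are given as [roll, pitch, yaw] about the fixed x, y, z axes, in that order (R = Rz(yaw) Ry(pitch) Rx(roll)).
In Python, from workcell import env gives the robot as it stands.
- The arm moves only by the shell command python3 -m jog 'ROWS' [FORCE]. ROWS is a JSON object of lists of equal length, an entry for each row: "jaw": the finger opening in mm, from 0 to 91.2; "slide": the shift along the tool's x, y, z in units of 30 mm (1.0 is 30 mm), a list of three; "spin": the turn about the tool's z in units of 8 degrees (1.0 is 8 degrees). In form: {"jaw": [jaw, ...], "slide": [[dx, dy, dz], ...], "spin": [spin, ...]}. A call has 1 to 10 rows; each row shifts and turns the commanded pose from where the row before left it, along the tool's axes as they then stand; what a row does not reach is not made up. A row lasts 1/10 s, in which the tool goes at most 50 mm and 8.59 degrees, less where a joint would pass 70% of its speed; a pose out of reach is approached as far as the arm can. A call is refused whole if a number of a shift passes 1 or a number of a turn 1, either way. A call with a gripper value outside its range is refused whole. The fingers move at their own pace and stop on an object; FORCE is the grip in N (left out, the last holds). Time passes only in rows, so rows that do not move let the fingers close. It gives the time, the measured TCP pose, the force, the opening and the grip force at its end, in the units of the state.
- env.state(): the state, without advancing time (a new reading comes with each control period).
- env.grab_frame(name): name is "side" or "top"; returns the picture (420x560x3 uint8, red, green, blue); there is no depth.
- env.camera_model(name): a dict with "fx", "fy", "cx", "cy" (pixels), "D" ([k1, k2, p1, p2, k3] as OpenCV has them; the pictures are not rectified), "camera_from_world" (4x4, takes a point from world to camera coordinates). Camera axes: x right, y up, looking along -z (the intrinsics and any distortion apply to the point x, -y, -z); pixel columns grow to the right and rows downward; lengths in mm; the calibration is good to about 2 mm. A picture is of the moment at which its call begins. camera_model takes no time and is no camera call.
- env.job_done(): hands the job in; it is judged then, once.
The state is a dict: "time_s": time; "qpos": joint angles; "qvel": joint speeds; "effort": joint torques, N m; "ee_pos": TCP position; "ee_rot": TCP orientation; "force": force on the tool from outside, world axes, zero at the start; "torque": the same for the moment, N m; "gripper_width": finger opening in mm; "gripper_force": force on a finger pad.
Only numpy, scipy, OpenCV 4.12 (cv2) and the standard library are available. Lean on these libraries where they do the work, as an engineer would, in place of code of your own. Each camera call takes 0.05 s, during which the arm holds its last target. There are 200 camera calls.

## Task

Raise the yellow sash of the green contact fixture fully by its red handle; it stays up by itself. Then pick up the copper-wound core, push its nose through the opening under the sash against the brass spring plunger until its flange sits square and flush on the steel stop plate, and finish while still holding it there, the flange bearing firmly on the plate (do not let go, and do not ram it). Leave the other things on the bench where they are.

Things in the scene. Friction and masses are not known exactly. Their poses are not given: they have to be found in the camera images.
- fixture: fixed pale green contact fixture, 200 mm long, 130 mm wide, base 75 mm high, clear windows and a clear top up to 129 mm. Its +x axis is the level push direction, into the fixture; z is up. Origin at bench height, straight below the outer face of the stop plate, on the centre line
- mouth (a point): centre of the 30 x 30 mm square opening in the steel stop plate, on the plate's outer face, 100 mm above the bench; axes as the fixture's (x points level into the opening). In front of the plate there is free space down to the bench
- sash_handle (a point): centre of the red handle bar on top of the yellow sash: level bar 80 mm long along the fixture's y, 14 x 14 mm in section, 186 mm above the bench when shut, 11.5 mm behind the plate's outer face (fixture +x). Pinch it from above at its middle, fingers closing along the fixture's x; below the bar are two 30 mm high stems, 60 mm apart. The sash panel shuts the opening just behind the stop plate
- sash (a joint): height of the sash in m: 0 shut, 0.055 fully up (end stop). Guided with friction: about 7 N lifts it and it stays where it is left. The opening is free above 0.04; fully raised means over 0.048
- stop_plate: steel plate with the opening, hard stop for the core's flange; fixed to the fixture, same origin and axes. 6 mm thick, 98 mm wide, from 75 to 140 mm above the bench. The sash's two guide posts stand directly behind it, up to 150 mm high
- plunger (a joint): travel in m of the brass plunger along the fixture's +x: 0 out, 0.023 when the core's flange meets the stop plate, 0.035 end of travel. Its flat 18 mm head stands 22 mm inside the plate's outer face at rest, on the opening's centre line. Spring: about 4 N to start, 8.6 N at the stop (200 N/m)
- core_copper: core to press: one rigid part 158 mm long, 100 to 210 g, lying level on a thin blue mat (3 mm) among similar cores. +x runs along it to the nose. Origin on the underside, below the middle of the pale grip section. Along x in mm: tail flange 48 x 48 (-30 to -24), grip section 24 x 24 (-24 to 24), copper winding 24 x 24 (to 77), dark flange 48 x 48 (to 83), dark nose 16 x 16 (to 128)
- core_copper_grip (a point): centre of the grip section, on the core's axis, 24 mm above its underside; axes as the core's. Pinch here from above across the sides: the gripper's body then stays clear of the stop plate
- core_copper_face (a point): centre of the flange's outer face, 83 mm ahead of the grip centre, on the core's axis; axes as the core's
- core_green: bystander core, same shape and size as core_copper, green winding
- core_white: bystander core, same shape and size, white winding
- mug: bystander: white mug, 80 mm across, 95 mm high; origin at the centre of its underside
- jar: bystander: clear jar with blue cap, 60 mm across, 90 mm high; origin at the centre of its underside
- spool: bystander: solid copper-coloured reel standing on its flange, 70 mm across, 50 mm high; origin at the centre of its underside
- screwdriver: bystander: screwdriver lying on the table
- carton: bystander: small closed cardboard box 110 x 80 x 60 mm; origin at the centre of its underside
Mind the look-alikes: they are no part of the job. Leave any purple look-alike of the core_copper alone.

How it is judged (in metres and radians):
On the way, in this order (a step that is already met when the one before it is completed fails the run):
1. the sash is fully up (value of joint sash above 0.048 m), for 0.2 s.
2. the copper-wound core is lifted in the fingers (height (world z) of core_copper above 0.03 m and contact force between the fingers and core_copper above 2 N), for 0.2 s.
At the end, for the whole second after the job is handed in: Copper core still gripped and at rest: plunger in by over 20.5 mm, flange bearing on the stop plate with 1 to 45 N, its face within 2.5 mm of the plate and square within 0.09 rad, sash still up over 45 mm (value of joint sash above 0.045 m and value of joint plunger above 0.0205 m and contact force between core_copper and stop_plate between 1 and 45 N and contact force between the fingers and core_copper above 2 N and x of core_copper_face in the frame of mouth above -0.0025 m and angle between the x axis of core_copper and the x axis of fixture, either way round below 0.09 rad and linear speed of core_copper below 0.01 m/s); the arm keeps its last pose, push and grip.
It fails at once if the core is rammed against the stop plate with over 70 N (contact force between core_copper and stop_plate above 70 N).
It fails at once if another thing on the bench is moved by more than 30 mm (distance of any of core_green, core_white, mug, jar, spool, screwdriver, carton from where it was at the start of the episode above 0.03 m).
It also fails if it takes over 58 s, if anything falls off the work surface, if the arm or the gripper's body presses on something with over 40 N, if the wrist force passes 120 N, or if a joint passes its speed limit or range.

## Working session

There is one attempt and no reset: what is moved stays moved. The work goes in short steps, Python scripts to look and compute and a shell command to move; the robot and the scene stay as the last step left them, time stands still between calls to the robot, and variables do not carry over. Pictures are saved under pics/ and viewed, at most 10 in all, crops included, and the job is handed in when it is done.

```bash
mkdir -p pics; cat > h.py <<'E'
import numpy as np,cv2
from workcell import env
def K(n):
    m=env.camera_model(n);return np.array([[m['fx'],0,m['cx']],[0,m['fy'],m['cy']],[0,0,1.]]),np.array(m['D'],float),np.array(m['camera_from_world'],float)
F=np.diag([1,-1,-1.])
def ray(n,uv):
    k,d,T=K(n);p=cv2.undistortPoints(np.array(uv,float).reshape(-1,1,2),k,d).reshape(-1,2)
    v=(np.c_[p,np.ones(len(p))]@F)@T[:3,:3];return -T[:3,:3].T@T[:3,3],v/np.linalg.norm(v,axis=1)[:,None]
def onz(n,uv,z):
    c,v=ray(n,uv);return c+v*((z-c[2])/v[:,2])[:,None]
def tri(uv1,uv2):
    c1,v1=ray('side',uv1);c2,v2=ray('top',uv2);o=[]
    for a,b in zip(v1,v2):
        s=np.linalg.lstsq(np.c_[a,-b],c2-c1,rcond=None)[0];p=c1+a*s[0];q=c2+b*s[1];o.append([*((p+q)/2),np.linalg.norm(p-q)])
    return np.array(o)
def proj(n,P):
    k,d,T=K(n);P=np.atleast_2d(P).astype(float);c=(P@T[:3,:3].T+T[:3,3])@F
    return cv2.projectPoints(c.reshape(-1,1,3),np.zeros(3),np.zeros(3),k,d)[0].reshape(-1,2)
E
python3 - <<'E'
from h import *
for n in('side','top'):
    im=env.grab_frame(n);cv2.imwrite(f'pics/{n}0.png',im[:,:,::-1]);k,d,T=K(n);print(n,k[0,0],d,-T[:3,:3].T@T[:3,3],T[:3,:3].round(2).tolist())
print(env.state())
E
```

```text
side 519.6324620705242 [-0.05362392  0.          0.          0.          0.        ] [ 381.33018752  950.35303688 1296.81925666] [[-1.0, -0.1, -0.0], [0.07, -0.75, 0.65], [-0.07, 0.65, 0.76]]
top 541.6900603403213 [-0.18765912  0.          0.          0.          0.        ] [ 267.53387028  -67.29532564 1943.59068078] [[0.01, -1.0, -0.0], [0.99, 0.01, 0.12], [-0.12, -0.01, 0.99]]
{'time_s': 0.1, 'qpos': array([-6.81256009e+01,  1.83470486e+01,  8.96978918e+01,  3.70676290e-04,
        7.20459429e+01, -1.14462969e+00]), 'qvel': array([-2.76279390e-02, -1.39681830e-01, -1.49243747e-01,  1.27686415e-04,
        1.04332889e-01, -1.22834395e-01]), 'effort': array([ 4.30475175e-04, -4.13332272e+01, -2.32509398e+01,  7.27675972e-02,
        4.21656913e-02, -5.43471128e-05]), 'ee_pos': array([ 224.69226196, -528.79005607,  213.22401818]), 'ee_rot': array([-1.79909142e+02, -2.16787922e-03,  2.30189125e+01]), 'force': array([ 1.23238486,  0.05451621, -0.15368008]), 'torque': array([0.00212776, 0.01125239, 0.02674549]), 'gripper_force': 0.0, 'gripper_width': 90.88081150447266}
```

View pics/side0.png

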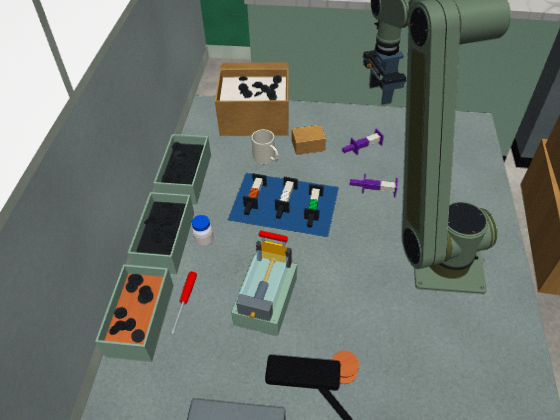

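View pics/top0.png

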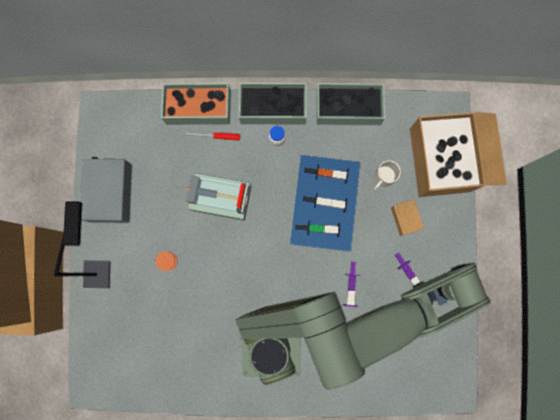

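Candidates: copper core side (254,193) / top (330,174); white core (287,197) / (325,203); green core (314,204) / (323,229); purple look-alikes side (363,143), (374,185); copper spool side (345,367). I choose the copper-wound one on the mat and check it in a close crop.

```bash
python3 - <<'E'
from h import *
s=cv2.imread('pics/side0.png');t=cv2.imread('pics/top0.png')
a=cv2.resize(s[165:335,220:345],None,fx=3.2,fy=3.2,interpolation=2);b=cv2.resize(t[150:230,180:360],None,fx=2.2,fy=2.2*1,interpolation=2)
c=np.zeros((max(a.shape[0],b.shape[0]),a.shape[1]+b.shape[1],3),np.uint8);c[:a.shape[0],:a.shape[1]]=a;c[:b.shape[0],a.shape[1]:]=b
print(c.shape);cv2.imwrite('pics/crop1.png',c)
for n,im in(('side',s),('top',t)):
    h=cv2.cvtColor(im,cv2.COLOR_BGR2HSV)
    R=dict(red=((h[...,0]<4)|(h[...,0]>174))&(h[...,1]>180)&(h[...,2]>90),orange=(h[...,0]>=5)&(h[...,0]<15)&(h[...,1]>170)&(h[...,2]>100),pale=(h[...,1]<50)&(h[...,2]>170),yellow=(h[...,0]>=17)&(h[...,0]<32)&(h[...,1]>150)&(h[...,2]>120),dark=(h[...,2]<45))
    for k,m in R.items():
        N,l,st,ce=cv2.connectedComponentsWithStats(m.astype(np.uint8))
        for i in range(1,N):
            x,y=ce[i]
            if st[i,4]>12 and ((n=='side' and 225<x<340 and 165<y<330) or (n=='top' and 180<x<362 and 145<y<250)):
                (p,wh,an)=cv2.minAreaRect(np.argwhere(l==i)[:,::-1].astype(np.float32));print(n,k,ce[i].round(1),st[i],np.round(p,1),np.round(wh,1),round(an,1))
E
```

```text
(544, 796, 3)
side red [272.8 235.9] [259 231  29  11 173] [272.8 235.9] [28.6  6. ] 12.5
side orange [253.2 192.7] [249 188   9  10  67] [253.3 192.6] [7.3 9.2] 18.4
side pale [256.8 182.9] [252 178  10  11  68] [256.9 183.2] [ 6.3 11.2] 26.6
side pale [286.3 190.8] [280 181  13  20 134] [286.3 190.7] [ 7.  20.3] 20.0
side pale [314.8 193.7] [311 189   8  11  70] [314.7 193.5] [ 6.9 10. ] 9.5
side pale [254.4 275.9] [239 255  31  42 593] [254.5 276.4] [17.3 42.3] 21.8
side pale [274.3 279.9] [264 261  22  41 453] [273.4 280.6] [12.5 40.9] 19.3
side pale [282.7 293.2] [270 263  27  60 366] [282.9 292.6] [ 6.9 62.6] 18.9
side pale [234.4 308.6] [232 302   6  12  30] [234.5 307.5] [11.  5.] 90.0
side yellow [273.2 250.6] [261 241  26  21 391] [272.6 250.7] [26.5 16.9] 11.3
side yellow [252.  314.5] [250 312   5   6  24] [252.  314.5] [5. 4.] 90.0
side dark [260.  178.2] [253 174  13  12  61] [259.5 178.4] [15.5  8.3] 24.4
side dark [291.  181.5] [284 177  13  12  64] [290.  182.7] [13.4  9.6] 8.1
side dark [315.7 188.9] [309 185  14  11  73] [315.5 190. ] [10. 13.] 90.0
side dark [249.2 204.1] [243 197  14  18 167] [249.5 205.5] [17. 13.] 90.0
side dark [280.9 207.6] [275 200  14  18 172] [281.5 208.5] [17. 13.] 90.0
side dark [310.6 215.8] [304 209  15  18 172] [311.  217.5] [17. 14.] 90.0
top red [240.5 194.8] [237 184   8  23  68] [240.6 195. ] [ 3.1 22.6] 11.3
top orange [324.7 172.4] [318 169  14   8  79] [324.6 172.3] [13.4  5.8] 8.1
top pale [339.2 174.2] [333 171  13   8  84] [339.1 174.1] [12.8  6.4] 9.5
top pale [220.2 184.8] [195 174  46  23 571] [216.4 185. ] [45.7 15.6] 10.0
top pale [245.2 191.6] [243 183   5  19  20] [245.2 192. ] [ 1.3 18.4] 9.5
top pale [216.6 205.5] [189 195  54  23 703] [216.6 204.4] [54.5 17.5] 10.0
top pale [330.6 202.3] [317 197  28  11 184] [330.5 202.3] [27.9  6.6] 9.1
top pale [330.7 229. ] [324 225  14   8  92] [330.5 228.5] [ 7. 13.] 90.0
```

View pics/crop1.png

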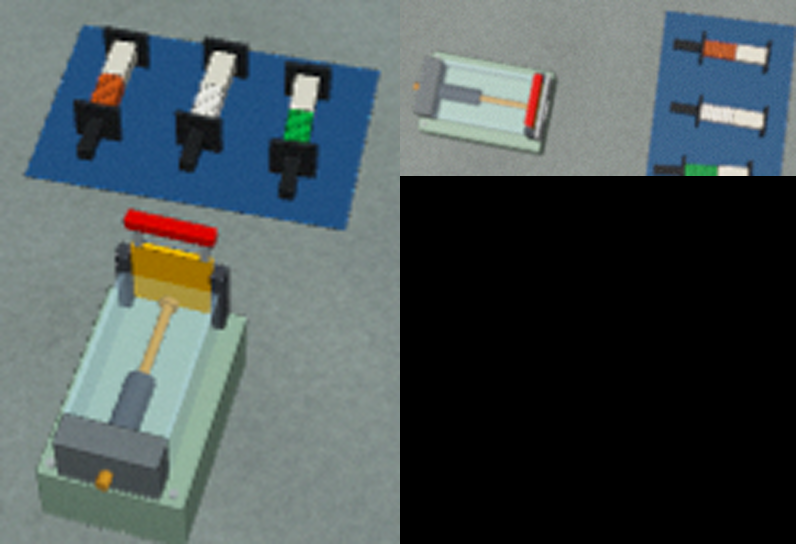

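The crop confirms it: orange winding on the leftmost core (side 253,193; top 325,172), pale grip at side (257,183) / top (339,174). The red handle bar is at side (273,236) / top (240.5,195).

```bash
python3 - <<'E'
from h import *
s=cv2.imread('pics/side0.png');t=cv2.imread('pics/top0.png')
print('handle',tri([[272.8,235.9]],[[240.5,194.8]]).round(1))
print('orange',tri([[253.2,192.7]],[[324.7,172.4]]).round(1),'pale',tri([[256.8,182.9]],[[339.2,174.2]]).round(1))
# direction of handle: pixel axis of red in each view cast on its height
def pca(p):
    c=p.mean(0);v=np.linalg.svd(p-c)[2][0];return c,v
def mask(im,f,box):
    h=cv2.cvtColor(im,cv2.COLOR_BGR2HSV).astype(int);m=f(h);z=np.zeros(m.shape,bool);x0,y0,x1,y1=box;z[y0:y1,x0:x1]=m[y0:y1,x0:x1];return np.argwhere(z)[:,::-1].astype(float)
red=lambda h:((h[...,0]<4)|(h[...,0]>174))&(h[...,1]>150)&(h[...,2]>70)
for n,im,b in(('side',s,(250,225,295,248)),('top',t,(230,178,252,212))):
    p=mask(im,red,b);c,v=pca(p);q=onz(n,[c-10*v,c+10*v,c],186);d=q[1]-q[0];P=onz(n,p,186);e=(P-q[2])@(d/np.linalg.norm(d))
    print(n,'handle dir',np.degrees(np.arctan2(d[1],d[0])).round(1),'len',np.ptp(e).round(1),q[2].round(1))
# core direction, non-mat pixels on the mat around the copper core
org=lambda h:(h[...,0]<20)&(h[...,1]>110)&(h[...,2]>70)
pal=lambda h:(h[...,1]<80)&(h[...,2]>120)
for n,im,b in(('side',s,(243,172,266,205)),('top',t,(312,164,352,184))):
    for z in(39,):
        p=np.r_[mask(im,org,b),mask(im,pal,b)];P=onz(n,p,z);c,v=pca(P[:,:2]);v=v*np.sign(v[1]);e=(P[:,:2]-c)@v;g=(P[:,:2]-c)@[-v[1],v[0]]
        print(n,'core dir',np.degrees(np.arctan2(v[1],v[0])).round(1),'ext',(c+v*e.min()).round(1),(c+v*e.max()).round(1),np.ptp(e).round(1),np.ptp(g).round(1))
blue=lambda h:(h[...,0]>95)&(h[...,0]<125)&(h[...,1]>120)
# fixture direction (pale green long outline, top view)
fx=mask(t,lambda h:(h[...,0]>60)&(h[...,0]<95)&(h[...,1]>25)&(h[...,2]>120),(180,165,255,225))
r=cv2.minAreaRect(fx.astype(np.float32));bx=cv2.boxPoints(r);print('box px',bx.round(1).tolist());print(onz('top',bx,75).round(1)[:,:2].tolist())
dk=mask(t,lambda h:h[...,2]<60,(305,164,352,184));P=onz('top',dk,27);c,v=pca(P[:,:2]);print('dark',np.degrees(np.arctan2(*v[::-1])),np.ptp((P[:,:2]-c)@v))
E
```

```text
handle [[516.7  96.9 188.8   1.8]]
orange [[ 620.1 -188.6   41.8    2.5]] pale [[ 615.7 -241.1   34.     3.1]]
side handle dir 170.0 len 80.1 [517.6  94.3 186. ]
top handle dir 169.4 len 77.8 [516.   97.8 186. ]
side core dir 94.3 ext [ 626.1 -287.9] [ 617.3 -172.4] 115.9 75.7
top core dir 82.4 ext [ 610. -265.] [ 623.6 -163.8] 102.1 31.0
box px [[187.89999389648438, 208.8000030517578], [195.0, 171.8000030517578], [249.5, 182.3000030517578], [242.3000030517578, 219.39999389648438]]
[[481.5, 291.7], [613.3, 270.0], [576.3, 76.6], [445.8, 99.7]]
dark -97.73805430590309 151.83928066033752
```

Measured: handle (517, 96.5, 188; the text gives 186 ✓), fixture yaw 79.5°, core grip (614.5, -241.5), top near 39 ✓, core yaw 82.3°. Moving to above the handle.

```bash
cat >> h.py <<'E'
from scipy.spatial.transform import Rotation as Ro
def go(p,yaw=None):
    s=env.state();R=Ro.from_euler('xyz',s['ee_rot'],degrees=True)
    print('pos',s['ee_pos'].round(1),'rot',s['ee_rot'].round(1),'slide units',(R.inv().apply(np.array(p)-s['ee_pos'])/30).round(3),'spin',None if yaw is None else round(-((yaw-s['ee_rot'][2]+180)%360-180)/8,3),'F',s['force'].round(1),'w',s['gripper_width'].round(1),s['gripper_force'],'t',s['time_s'],'q6',s['qpos'][5].round(1))
E
python3 -m jog '{"jaw":[91,91,91,91,91,91,91,91,91,91],"slide":[[0.856,-0.769,-0.1],[0.856,-0.769,-0.1],[0.856,-0.769,-0.1],[0.856,-0.769,-0.1],[0.856,-0.769,-0.1],[0.856,-0.769,-0.1],[0.856,-0.769,-0.1],[0.856,-0.769,-0.1],[0.856,-0.769,-0.1],[0.856,-0.769,-0.1]],"spin":[0,0,0,0,0,0,0,0,0,0]}'
python3 -m jog '{"jaw":[91,91,91,91,91,91,91,91,91,91],"slide":[[0.856,-0.769,0],[0.856,-0.769,0],[0.856,-0.769,0],[0.856,-0.769,0],[0.856,-0.769,0],[0.856,-0.769,0],[0.856,-0.769,0],[0.856,-0.769,0],[0.856,-0.769,0],[0.856,-0.769,0]],"spin":[0,0,0,0,0,0,0,0,0,0]}'
python3 -m jog '{"jaw":[91,91,91,91,91,91],"slide":[[0,0,0],[0,0,0],[0,0,0],[0,0,0],[0,0,0],[0,0,0]],"spin":[0.84,0.84,0.84,0.84,0.84,0]}'
python3 -c "
from h import *
go([517,96.5,168],-10.5)"
```

```text
time_s: 1.1
ee_pos: [371.1, -215.0, 243.8]
ee_rot: [-180.0, 0.0, 23.0]
force: [-0.2, -1.9, 0.2]
gripper_width: 91.2
gripper_force: 0.0
time_s: 2.1
ee_pos: [517.3, 97.7, 243.5]
ee_rot: [180.0, 0.0, 23.0]
force: [0.6, 0.1, 0.8]
gripper_width: 91.0
gripper_force: 0.0
time_s: 2.7
ee_pos: [516.9, 96.3, 243.5]
ee_rot: [180.0, 0.0, -10.6]
force: [-0.6, -0.4, 0.4]
gripper_width: 91.3
gripper_force: 0.0Traceback (most recent call last):
  File "<string>", line 3, in <module>
    go([517,96.5,168],-10.5)
    ~~^^^^^^^^^^^^^^^^^^^^^^
  File "h.py", line 22, in go
    print('pos',s['ee_pos'].round(1),'rot',s['ee_rot'].round(1),'slide units',(R.inv().apply(np.array(p)-s['ee_pos'])/30).round(3),'spin',None if yaw is None else round(-((yaw-s['ee_rot'][2]+180)%360-180)/8,3),'F',s['force'].round(1),'w',s['gripper_width'].round(1),s['gripper_force'],'t',s['time_s'],'q6',s['qpos'][5].round(1))
                                                                                                                                                                                                                                              ^^^^^^^^^^^^^^^^^^^^^^^^
AttributeError: 'float' object has no attribute 'round'
```

```bash
sed -i "s/s\['gripper_width'\].round(1)/s['gripper_width']/;s/s\['qpos'\]\[5\].round(1)/s['qpos'][5]/" h.py
python3 -m jog '{"jaw":[91,91,91,91,91,91],"slide":[[0,0,0.5],[0,0,0.5],[0,0,0.5],[0,0,0.5],[0,0,0.5],[0,0,0]],"spin":[0,0,0,0,0,0]}'
python3 -m jog '{"jaw":[10,10,10,10,10,10,10,10,10,10],"slide":[[0,0,0],[0,0,0],[0,0,0],[0,0,0],[0,0,0],[0,0,0],[0,0,0],[0,0,0],[0,0,0],[0,0,0]],"spin":[0,0,0,0,0,0,0,0,0,0]}' 25
python3 -c "
from h import *
go([517,96.5,168],-10.5)
for n in('side','top'): cv2.imwrite(f'pics/{n}1.png',cv2.resize(env.grab_frame(n)[150:330,180:345,::-1],None,fx=2.4,fy=2.4))
a=cv2.hconcat([cv2.imread('pics/side1.png'),cv2.imread('pics/top1.png')]);cv2.imwrite('pics/c2.png',a)"
```

```text
time_s: 3.3
ee_pos: [515.5, 96.0, 166.8]
ee_rot: [179.9, 0.3, -10.5]
force: [0.1, 0.1, 0.0]
gripper_width: 91.2
gripper_force: 0.0
time_s: 4.3
ee_pos: [517.4, 97.5, 168.9]
ee_rot: [-179.8, -0.0, -10.6]
force: [2.8, 10.8, -3.6]
gripper_width: 14.2
gripper_force: 13.5
pos [517.4  97.5 168.9] rot [-179.8   -0.   -10.6] slide units [-0.006  0.034  0.031] spin -0.015 F [ 2.8 10.8 -3.6] w 14.162754252005163 13.511188477277756 t 4.3 q6 109.86801938102604
```

View pics/c2.png

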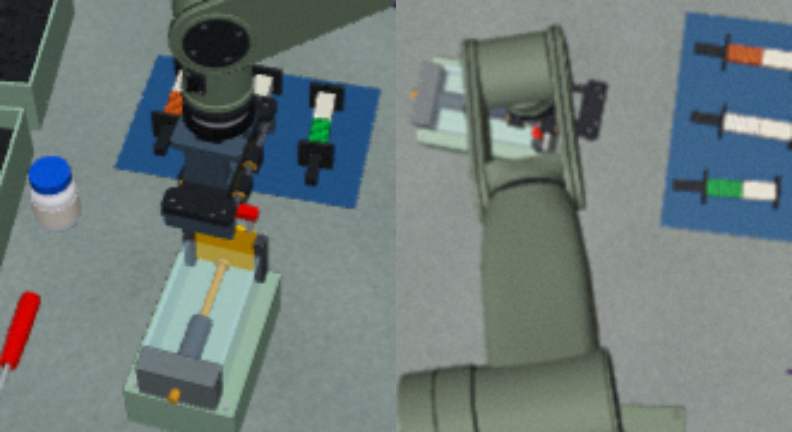

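The grip measures 14.2 mm, matching the bar; the images show the fingers on the red bar (crop 245,212). Lifting.

```bash

python3 -m jog '{"jaw":[10,10,10,10,10,10,10,10,10,10],"slide":[[0,-0.04,0],[0,0,0],[0,0,-0.22],[0,0,-0.22],[0,0,-0.22],[0,0,-0.22],[0,0,-0.22],[0,0,-0.22],[0,0,-0.22],[0,0,-0.22]],"spin":[0,0,0,0,0,0,0,0,0,0]}' 40
python3 -m jog '{"jaw":[10,10,10,10],"slide":[[0,0,-0.04],[0,0,0],[0,0,0],[0,0,0]],"spin":[0,0,0,0]}'
```

```text
time_s: 5.4
ee_pos: [517.0, 97.5, 218.1]
ee_rot: [180.0, 0.1, -10.6]
force: [13.9, 4.5, -49.5]
gripper_width: 13.8
gripper_force: 40.0
time_s: 5.8
ee_pos: [517.0, 97.5, 218.1]
ee_rot: [179.9, 0.3, -10.6]
force: [9.4, 3.7, -31.9]
gripper_width: 13.8
gripper_force: 40.0
```

```bash

python3 -c "
from h import *
im=env.grab_frame('side')[:,:,::-1];cv2.imwrite('pics/s3.png',cv2.resize(im[190:290,215:315],None,fx=5,fy=5,interpolation=2))
u=np.array([-np.sin(np.radians(79.5)),np.cos(np.radians(79.5)),0])
for h in(186,230,235,241): print(h,proj('side',[np.array([517.2,97.5,h])+40*k*u for k in(-1,1)]).round(1).tolist())
h=cv2.cvtColor(np.ascontiguousarray(im),cv2.COLOR_BGR2HSV);m=((h[...,0]<4)|(h[...,0]>174))&(h[...,1]>150)&(h[...,2]>70);m[:200]=0;m[260:]=0;m[:,:240]=0;m[:,310:]=0
p=np.argwhere(m)[:,::-1];print(p.min(0),p.max(0),p[p[:,0]>p[:,0].max()-4].mean(0))
go([517,97.5,223])
"
```

```text
186 [[258.9, 233.6], [287.2, 240.0]]
230 [[258.1, 223.3], [287.0, 229.8]]
235 [[258.0, 222.1], [287.0, 228.6]]
241 [[257.9, 220.7], [287.0, 227.2]]
[278 223] [287 230] [285.13636364 227.        ]
pos [516.9  97.5 218.1] rot [179.9   0.3 -10.6] slide units [ 0.001 -0.001 -0.163] spin None F [  9.8   4.1 -31.2] w 13.671775222124426 39.97623145580292 t 5.85 q6 110.00378774424887
```

View pics/s3.png

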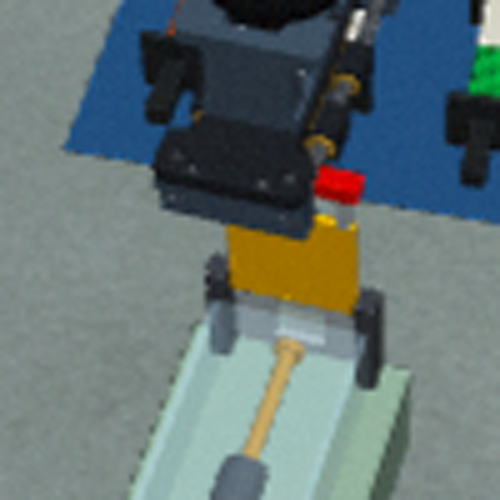

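The bar's free end is now at side px (285,227), matching a height of about 240, so the sash is at its end stop. Releasing and retreating upward.

```bash

python3 -m jog '{"jaw":[13,91,91,91,91,91,91,91,91,91],"slide":[[0,0,0.13],[0,0,0],[0,0,0],[0,0,0],[0,0,0],[0,0,0],[0,0,0],[0,0,-0.6],[0,0,-0.8],[0,0,-0.9]],"spin":[0,0,0,0,0,0,0,0,0,0]}'
python3 -c "
from h import *
go([614.5,-241.5,110],82.3)
im=env.grab_frame('side')[:,:,::-1];h=cv2.cvtColor(np.ascontiguousarray(im),cv2.COLOR_BGR2HSV);m=((h[...,0]<4)|(h[...,0]>174))&(h[...,1]>150)&(h[...,2]>70);m[:200]=0;m[260:]=0;m[:,:240]=0;m[:,310:]=0
p=np.argwhere(m)[:,::-1];print(p.min(0),p.max(0),p[p[:,0]>p[:,0].max()-4].mean(0))"
```

```text
time_s: 6.85
ee_pos: [516.8, 97.4, 288.3]
ee_rot: [180.0, 0.1, -10.6]
force: [0.3, 0.2, 0.2]
gripper_width: 82.6
gripper_force: 0.0
pos [516.8  97.4 288.3] rot [ 1.80e+02  1.00e-01 -1.06e+01] slide units [ 5.284 10.501  5.942] spin -11.61 F [0.3 0.2 0.2] w 82.59750201158049 0.0 t 6.85 q6 110.00669176531176
[258 220] [287 230] [285.13636364 227.        ]
```

```bash

python3 -m jog '{"jaw":[91,91,91,91,91,91,91,91,91,91],"slide":[[0.53,1,0],[0.53,1,0],[0.53,1,0],[0.53,1,0],[0.53,1,0],[0.53,1,0],[0.53,1,0],[0.53,1,0],[0.53,1,0],[0.51,1,0]],"spin":[0,0,0,0,0,0,0,0,0,0]}'
python3 -m jog '{"jaw":[91,91,91,91,91,91,91,91,91,91],"slide":[[0,0.5,0.3],[0,0,0.3],[0,0,0.4],[0,0,0.4],[0,0,0.4],[0,0,0.4],[0,0,0.4],[0,0,0.4],[0,0,0.4],[0,0,0.4]],"spin":[0,-0.97,-0.97,-0.97,-0.97,-0.97,-0.97,-0.97,-0.97,-0.97]}'
python3 -m jog '{"jaw":[91,91,91,91,91,91,91],"slide":[[0,0,0.4],[0,0,0.4],[0,0,0.4],[0,0,0.4],[0,0,0],[0,0,0],[0,0,0]],"spin":[-0.97,-0.97,-0.94,0,0,0,0]}'
python3 -c "
from h import *
go([614.5,-241.5,8],82.3)
for n,b in(('side',(150,230,210,330)),('top',(130,230,290,390))): cv2.imwrite(f'pics/{n}4.png',cv2.resize(env.grab_frame(n)[b[0]:b[1],b[2]:b[3],::-1],(396,330)))
cv2.imwrite('pics/c4.png',cv2.hconcat([cv2.imread('pics/side4.png'),cv2.imread('pics/top4.png')]))"
```

```text
time_s: 7.9
ee_pos: [618.3, -227.9, 287.9]
ee_rot: [-180.0, 0.0, -10.6]
force: [1.4, 0.2, 1.7]
gripper_width: 90.8
gripper_force: 0.0
time_s: 8.9
ee_pos: [614.4, -240.4, 173.1]
ee_rot: [-179.9, -0.0, 59.6]
force: [0.4, 0.5, 0.3]
gripper_width: 90.5
gripper_force: 0.0
time_s: 9.6
ee_pos: [615.6, -241.3, 126.8]
ee_rot: [179.9, 0.0, 82.2]
force: [-0.2, -0.1, 1.0]
gripper_width: 90.9
gripper_force: 0.0
pos [ 615.6 -241.3  126.8] rot [179.9   0.   82.2] slide units [-0.01  -0.041  3.959] spin -0.007 F [-0.2 -0.1  1. ] w 90.85195410506414 0.0 t 9.6 q6 -14.643090088001877
```

View pics/c4.png

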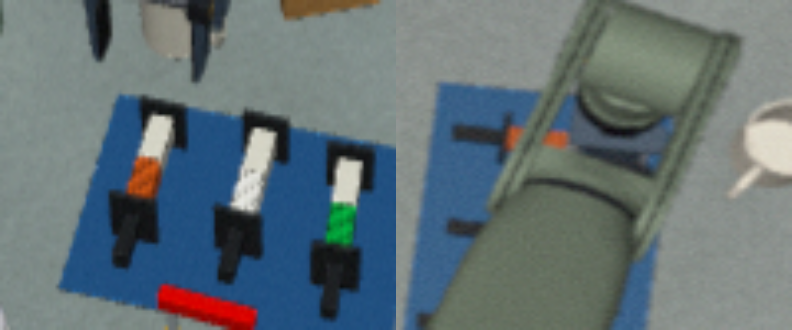

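Fingers straddle the copper core's grip section (side crop 158,135), both clear of the white core. Descending and grasping.

```bash

python3 -m jog '{"jaw":[91,91,91,91,91,91,91,91,91,91],"slide":[[0,-0.03,0.5],[0,0,0.5],[0,0,0.5],[0,0,0.5],[0,0,0.5],[0,0,0.5],[0,0,0.4],[0,0,0.3],[0,0,0.15],[0,0,0.07]],"spin":[0,0,0,0,0,0,0,0,0,0]}'
python3 -m jog '{"jaw":[15,15,15,15,15,15,15,15,15,15],"slide":[[0,0,0],[0,0,0],[0,0,0],[0,0,0],[0,0,0],[0,0,0],[0,0,0],[0,0,0],[0,0,0],[0,0,0]],"spin":[0,0,0,0,0,0,0,0,0,0]}' 45
python3 -c "
from h import *
go([614.5,-241.5,8],82.3)"
```

```text
time_s: 10.7
ee_pos: [614.4, -241.1, 8.1]
ee_rot: [-180.0, 0.0, 82.3]
force: [-0.4, 0.1, -0.3]
gripper_width: 91.3
gripper_force: 0.0
time_s: 11.7
ee_pos: [614.5, -241.2, 8.5]
ee_rot: [180.0, 0.0, 82.3]
force: [1.5, -0.1, -0.3]
gripper_width: 23.8
gripper_force: 44.9
pos [ 614.5 -241.2    8.5] rot [180.    0.   82.3] slide units [-0.009  0.001  0.016] spin -0.0 F [ 1.5 -0.1 -0.3] w 23.791471984233738 44.935964941978455 t 11.7 q6 -14.725123260525331
```

```bash

python3 -m jog '{"jaw":[15,15,15,15,15,15,15,15],"slide":[[0,0,-0.2],[0,0,-0.3],[0,0,-0.4],[0,0,-0.4],[0,0,-0.4],[0,0,-0.4],[0,0,-0.33],[0,0,0]],"spin":[0,0,0,0,0,0,0,0]}'
python3 -c "
from h import *
m=np.array([515.3,86.2]);d=np.array([np.cos(np.radians(79.5)),np.sin(np.radians(79.5))])
go([*(m-163*d),81.5],79.5)"
```

```text
time_s: 12.5
ee_pos: [615.4, -241.6, 83.5]
ee_rot: [179.8, 0.1, 82.3]
force: [0.3, -0.7, -1.9]
gripper_width: 23.8
gripper_force: 44.9
pos [ 615.4 -241.6   83.5] rot [1.798e+02 1.000e-01 8.230e+01] slide units [ 4.954 -5.036  0.044] spin 0.35 F [ 0.3 -0.7 -1.9] w 23.7895889770271 44.936891198158264 t 12.5 q6 -14.727876610537903
```

```bash

python3 -m jog '{"jaw":[15,15,15,15,15,15,15,15,15,15],"slide":[[0.4,-0.4,0],[0.6,-0.6,0],[0.7,-0.7,0],[0.7,-0.7,0],[0.7,-0.7,0],[0.7,-0.7,0],[0.6,-0.6,0],[0.4,-0.44,0],[0.15,-0.18,0.06],[0,0,0]],"spin":[0,0,0,0,0,0,0,0,0,0.35]}'
python3 -m jog '{"jaw":[15,15,15],"slide":[[0,0,0],[0,0,0],[0,0,0]],"spin":[0,0,0]}'
python3 - <<'E'
from h import *
m=np.array([515.3,86.2]);d=np.array([np.cos(np.radians(79.5)),np.sin(np.radians(79.5))])
go([*(m-163*d),81.5],79.5)
o=[]
for n,b in(('side',(170,270,215,335)),('top',(150,230,190,330))):
    im=env.grab_frame(n)[:,:,::-1].copy();cv2.imwrite(f'pics/{n}5r.png',im)
    e=env.state()['ee_pos'][:2]; print(n,'predicted nose tip, flange centre, mouth',proj(n,[[*(e+128*d),100],[*(e+83*d),100],[*(m),100]]).round(1).tolist())
    o.append(cv2.resize(im[b[0]:b[1],b[2]:b[3]],(396,330)))
cv2.imwrite('pics/c5.png',cv2.hconcat(o))
E
```

```text
time_s: 13.5
ee_pos: [484.1, -73.2, 79.2]
ee_rot: [-179.9, 0.0, 79.5]
force: [-0.1, 0.9, -1.5]
gripper_width: 23.6
gripper_force: 44.9
time_s: 13.8
ee_pos: [485.3, -74.2, 79.4]
ee_rot: [180.0, 0.0, 79.5]
force: [-0.1, -1.1, -1.0]
gripper_width: 23.7
gripper_force: 44.9
pos [485.3 -74.2  79.4] rot [180.    0.   79.5] slide units [ 0.005  0.008 -0.069] spin 0.002 F [-0.1 -1.1 -1. ] w 23.706498118582562 44.9366569519043 t 13.8 q6 0.4684795540331233
side predicted nose tip, flange centre, mouth [[278.7, 242.8], [283.2, 231.0], [275.0, 252.2]]
top predicted nose tip, flange centre, mouth [[255.9, 200.6], [268.7, 203.0], [245.9, 198.6]]
```

View pics/c5.png

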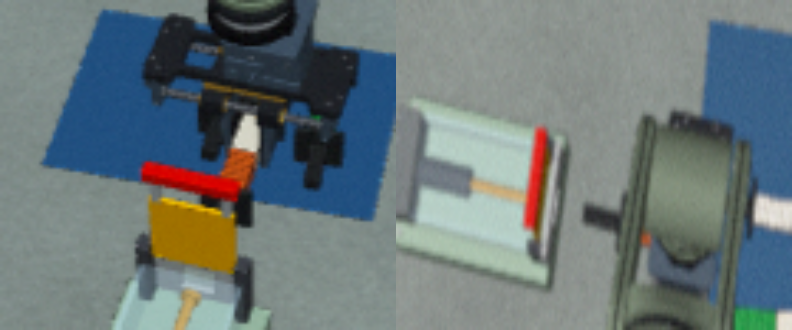

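```bash

python3 - <<'E'
from h import *
t=cv2.imread('pics/top5r.png').astype(int);m=np.array([515.3,86.2]);d=np.array([np.cos(np.radians(79.5)),np.sin(np.radians(79.5))]);l=np.array([-d[1],d[0]])
h=cv2.cvtColor(t.astype(np.uint8),cv2.COLOR_BGR2HSV).astype(int)
def rep(k,M,b,z=100):
    Z=np.zeros(M.shape,bool);Z[b[1]:b[3],b[0]:b[2]]=M[b[1]:b[3],b[0]:b[2]];p=np.argwhere(Z)[:,::-1]
    if len(p)<5:return print(k,len(p))
    P=onz('top',p,z)[:,:2]-m;x,y=P@d,P@l
    for a in np.arange(np.floor(x.min()/8)*8,x.max(),8):
        s=(x>=a)&(x<a+8)
        if s.sum():print(k,a,s.sum(),'lat',y[s].min().round(1),y[s].mean().round(1),y[s].max().round(1))
    print(k,'x range',x.min().round(1),x.max().round(1))
rep('nose',h[...,2]<75,(250,192,270,212))
rep('rod',(h[...,0]>8)&(h[...,0]<28)&(h[...,1]>45)&(h[...,2]>110),(212,188,236,202))
rep('red',((h[...,0]<4)|(h[...,0]>174))&(h[...,1]>150),(228,175,255,212),241)
E
```

```text
nose -88.0 3 lat -3.3 0.1 3.5
nose -80.0 9 lat -2.6 3.7 11.0
nose -72.0 8 lat -1.3 3.0 6.7
nose -64.0 9 lat -3.4 2.2 8.0
nose -56.0 7 lat -2.2 1.6 5.9
nose -48.0 9 lat -3.6 2.5 7.9
nose -40.0 3 lat -2.3 1.1 4.5
nose x range -81.6 -38.4
rod 32.0 3 lat 1.6 5.1 8.5
rod 40.0 7 lat -1.1 3.2 7.0
rod 48.0 7 lat 0.2 3.3 7.6
rod 56.0 5 lat -0.6 3.2 6.2
rod 64.0 6 lat 0.0 3.7 7.5
rod 72.0 6 lat 1.3 4.6 8.1
rod 80.0 8 lat -0.8 2.9 7.3
rod 88.0 5 lat 1.1 4.1 7.9
rod 96.0 5 lat -0.4 3.5 6.5
rod 104.0 2 lat 3.7 5.4 7.1
rod x range 36.8 105.0
red 0.0 19 lat -33.5 2.0 38.2
red 8.0 59 lat -36.1 2.2 39.4
red 16.0 5 lat -31.7 -18.7 4.2
red x range 5.8 17.4
```

The nose (top 256.8,201.6) lies 1.3 mm off the rod's line in the same view and 2 mm low by the arm's reading; both are well inside the ±7 mm clearance. Correcting and entering.

```bash

python3 -m jog '{"jaw":[15,15,15,15,15,15,15,15,15,15],"slide":[[0,-0.04,-0.07],[0,0,0],[0.2,0,0],[0.25,0,0],[0.25,0,0],[0.25,0,0],[0.25,0,0],[0.2,0,0],[0.1,0,0],[0,0,0]],"spin":[0,0,0,0,0,0,0,0,0,0]}'
python3 -m jog '{"jaw":[15,15,15,15,15,15,15,15,15,15],"slide":[[0.1,0,0],[0.1,0,0],[0.1,0,0],[0.1,0,0],[0.1,0,0],[0.1,0,0],[0,0,0],[0,0,0],[0,0,0],[0,0,0]],"spin":[0,0,0,0,0,0,0,0,0,0]}'
python3 -c "
from h import *
m=np.array([515.3,86.2]);d=np.array([np.cos(np.radians(79.5)),np.sin(np.radians(79.5))])
go([*(m-83*d),81.5],79.5); print('Fx',env.state()['force'][:2]@d)"
```

```text
time_s: 14.9
ee_pos: [492.1, -28.9, 81.6]
ee_rot: [180.0, 0.0, 79.6]
force: [-0.7, -0.3, -1.1]
gripper_width: 23.5
gripper_force: 44.9
time_s: 15.9
ee_pos: [495.2, -12.2, 81.7]
ee_rot: [180.0, 0.1, 79.5]
force: [-0.2, -5.4, 0.6]
gripper_width: 23.7
gripper_force: 44.9
pos [495.2 -12.2  81.7] rot [1.80e+02 1.00e-01 7.95e+01] slide units [0.581 0.06  0.006] spin 0.003 F [-0.2 -5.4  0.6] w 23.72010478701766 44.93647813796997 t 15.9 q6 7.831170575492186
Fx -5.369689250385942
```

```bash

python3 -m jog '{"jaw":[15,15,15,15,15,15,15,15,15,15],"slide":[[0.07,0,0],[0.07,0,0],[0.07,0,0],[0.07,0,0],[0.07,0,0],[0.05,0,0],[0.05,0,0],[0.03,0,0],[0,0,0],[0,0,0]],"spin":[0,0,0,0,0,0,0,0,0,0]}' 55
python3 -m jog '{"jaw":[15,15,15,15,15],"slide":[[0.03,0,0],[0.03,0,0],[0.03,0,0],[0,0,0],[0,0,0]],"spin":[0,0,0,0,0]}'
python3 -c "
from h import *
m=np.array([515.3,86.2]);d=np.array([np.cos(np.radians(79.5)),np.sin(np.radians(79.5))])
go([*(m-83*d),81.5],79.5); print('Fx',env.state()['force'][:2]@d)"
```

```text
time_s: 16.9
ee_pos: [497.7, 1.3, 81.8]
ee_rot: [180.0, 0.1, 79.5]
force: [-1.5, -8.3, 1.0]
gripper_width: 23.7
gripper_force: 54.9
time_s: 17.4
ee_pos: [498.1, 3.8, 81.8]
ee_rot: [-180.0, 0.1, 79.6]
force: [-2.3, -8.0, 1.0]
gripper_width: 23.7
gripper_force: 54.9
pos [498.1   3.8  81.8] rot [-1.80e+02  1.00e-01  7.96e+01] slide units [0.038 0.062 0.009] spin 0.007 F [-2.3 -8.   1. ] w 23.670372096704913 54.93710696697235 t 17.4 q6 9.779938279617612
Fx -8.325120785294237
```

Spring at 8.3 N; almost at the stop. Small steps now.

```bash

for i in 1; do python3 -m jog '{"jaw":[15,15,15,15,15],"slide":[[0.03,0,0],[0.03,0,0],[0,0,0],[0,0,0],[0,0,0]],"spin":[0,0,0,0,0]}'; done
python3 -m jog '{"jaw":[15,15,15,15,15],"slide":[[0.03,0,0],[0.03,0,0],[0,0,0],[0,0,0],[0,0,0]],"spin":[0,0,0,0,0]}'
```

```text
time_s: 17.9
ee_pos: [498.3, 3.9, 81.9]
ee_rot: [180.0, 0.3, 79.6]
force: [-1.7, -15.1, 1.8]
gripper_width: 23.9
gripper_force: 54.9
time_s: 18.4
ee_pos: [498.5, 3.9, 82.0]
ee_rot: [180.0, 0.5, 79.7]
force: [-2.6, -21.9, 3.5]
gripper_width: 23.7
gripper_force: 55.0
```

Motion has stopped at the predicted place: about 22 N total, of which roughly 13 N is on the plate. A last check.

```bash

python3 -m jog '{"jaw":[15,15,15,15,15],"slide":[[0,0,0],[0,0,0],[0,0,0],[0,0,0],[0,0,0]],"spin":[0,0,0,0,0]}'
python3 - <<'E'
from h import *
o=[]
for n,b in(('side',(170,290,215,335)),('top',(150,230,190,310))): o.append(cv2.resize(env.grab_frame(n)[b[0]:b[1],b[2]:b[3],::-1],(396,360)))
cv2.imwrite('pics/c6.png',cv2.hconcat(o))
E
```

```text
time_s: 18.9
ee_pos: [498.5, 3.9, 82.0]
ee_rot: [180.0, 0.5, 79.7]
force: [-2.8, -21.8, 3.2]
gripper_width: 23.8
gripper_force: 55.0
```

View pics/c6.png

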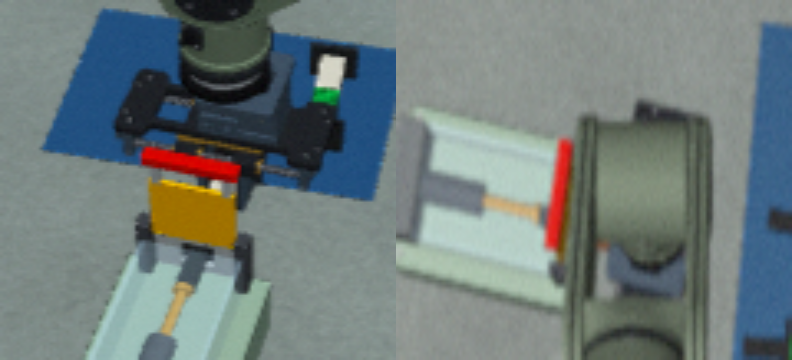

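The dark nose is inside the fixture, pressing the brass plunger (side crop 190,265–290). The sash is still up, with its bar at crop (190,165), and the hold is steady. Handing in.

```bash
python3 -c "
from workcell import env
print(env.job_done())"
```

```text
the job is handed in; nothing more can be done
None
```

The job is handed in at about 19 s of the 58 s: the sash is up, and the copper core is held steady against the stop plate with about 13 N on it (estimated from the 22 N wrist force less the spring); the judge's verdict was not shown.

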